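# Lean a rinsed filter plate on the draining stand and set its drain valve to waste

## Task

The big eared filter plate has been rinsed: take it out of the rinse rack and lean it in the drip tray to drain, foot on the tray floor, top back towards the robot against the steel rail, squarely and wholly between the two posts, about 20 degrees off upright, set down gently. So that the drips run to waste, also turn the drain valve's handwheel (before or after) until its pointer lines up with the tooth on the far side of the collar. Leave the small cover plate and everything else as it stands.

Things in the scene. Friction and masses are not known exactly. Their poses are not given: they have to be found in the camera images.
- plate: filter plate to be moved: white ribbed plastic slab with two side ears, 14 mm thick (x), 164 mm wide (y; 200 mm over the ears), 170 mm high (z), about 0.25 kg. The ears (34 mm high) are at 99 to 133 mm height. Origin: centre of its bottom edge face; z points up the plate, x is its normal. Front and back are alike. It starts upright in one of the two outer slots of the rack; grasp it across its thickness at the middle of the top edge
- cover: bystander: smaller plain white cover plate without ears, 14 x 124 x 110 mm high, upright in the other outer slot. Origin: centre of its bottom edge face
- rack: grey plastic rinse rack, fixed: base 150 (x) x 170 (y) x 12 mm with pairs of upright 58 mm pins (tops 70 mm above the bench) that form three slots, 20 mm wide, at x = -45, 0 and +45 mm (the middle one empty). Origin: centre of the underside. Plates in it have their normal along its x and stand 12 mm above the bench
- stand: steel draining stand, fixed: drip tray 200 (x) x 320 (y) mm on feet, floor 45 mm above the bench, rim 20 mm above the floor. A 12 mm round rail runs along y at x = -85 mm (the robot's side), its centre 155 mm above the bench, between two 12 mm posts at y = -152 and +152 mm. Origin: centre of its footprint at bench level; x points away from the robot, y to its left, where the drain valve stands (valve axis at x = -20, y = 250 mm)
- rail: the round rail of the stand, 12 mm thick and 304 mm long between the posts. Origin: its middle, on its centre line (110 mm above the tray floor); axes as the stand
- wheel (a joint): angle of the valve's handwheel about the vertical (rad; turns with a light friction of about 0.06 N m and stays where left): 0 when the pointer lies over the fixed tooth on the far (+x of the stand) side of the collar = drain to waste; positive is counter-clockwise from above, +1.57 = pointer over the left (+y) outlet. Range -0.4 to 1.8, no detent or stop at 0
- valve_top (a point): on the valve's axis, at the top face of its black handwheel (114 mm above the bench). The wheel is 58 mm across and 22 mm thick; its pointer is a 6 mm wide, 7 mm high nib flush with the underside of the rim that reaches 43 mm from the axis; the fixed tooth lies just below it and reaches 52 mm from the axis
- brush: bystander: wooden scrubbing brush lying bristles down in the far half of the drip tray, 160 mm long (along the stand's y), 46 mm wide, 42 mm high
- bung: bystander: black rubber bung, 56 mm across, 45 mm high, between rack and stand
- bottle: bystander: green wine bottle, 75 mm across, 298 mm high, upright beyond and between rack and stand
- jug: bystander: steel mug, 74 mm across, 85 mm high, on the robot's side of the stand
- funnel: bystander: grey funnel standing mouth down, 90 mm across, 110 mm high, on the robot's side
Mind the look-alikes: they are no part of the job. Leave any red look-alike of the plate alone.

How it is judged:
At the end, for the whole second after the job is handed in: plate at rest in the tray: its foot on the tray floor on the far side of the rail, leaning 11 to 31 degrees off upright with weight on the rail, square to it within 7 degrees and its middle within 46 mm of the rail's; wheel pointer within 7 degrees of the tooth (angle between plate's own z axis and vertical between 0.19 and 0.54 rad and angle between the y axis of plate and the y axis of stand, either way round below 0.12 rad and z of plate in the frame of stand between 0.042 and 0.053 m and x of plate in the frame of rail above 0.02 m and y of plate in the frame of rail between -0.046 and 0.046 m and contact force between plate and rail above 0.08 N and linear speed of plate below 0.01 m/s and angular speed of plate below 0.05 rad/s and value of joint wheel between -0.12 and 0.12 rad); the robot touches nothing.
It fails at once if the small cover plate is shifted or tipped out of its slot (distance of cover from where it was at the start of the episode above 0.02 m or angle between cover's own z axis and vertical above 0.25 rad).
It fails at once if a bystander is shifted by more than 25 mm (distance of any of brush, bung, bottle, jug, funnel from where it was at the start of the episode above 0.025 m).
It fails at once if a standing bystander is tipped over (angle between any of bung, bottle, jug, funnel's own z axis and vertical above 0.4 rad).
It fails at once if the plate is knocked or pressed hard against the stand (over 60 N) (contact force between plate and stand above 60 N).
It fails at once if the plate is dropped or let topple (falls free at over 0.4 m/s) (linear speed of plate above 0.4 m/s and contact force between the fingers and plate below 0.1 N).
It also fails if it takes over 61 s, if anything falls off the work surface, if the arm or the gripper's body presses on something with over 40 N, if the wrist force passes 120 N, or if a joint passes its speed limit or range.

## Robot

A 7-joint arm with a two-finger parallel gripper is mounted at the origin on the work surface. World frame = base frame: x ahead of the robot, y to its left, z up, the work surface at z = 0. Lengths are in m, angles in rad, forces in N, time in s.
With the tool pointing down it reaches from about 0.4 to 0.875 m from the base axis. Payload 6.5 kg.
Tool frame: the origin (TCP) lies on the centre line of the jaws, within the pads' length; the fingertips stand 14 mm ahead of it and the grasp point (between the pads) lies 5 mm behind it; z points along the fingers, x is the direction in which the jaws open and shut, and the axes are right-handed (so a half turn about z gives the same grasp; the last joint's range is limited). The gripper opens to 88 mm and grips with 3 to 60 N. Pads are 18 mm wide; open, the fingers measure 123 mm over their backs; the gripper's body (75 mm by 187 mm) begins 45 mm behind the grasp point.
Start: joints at [1.249, 0.536, -0.004, 1.538, 0.003, 1.067, -0.071], TCP at [0.164, -0.629, 0.253] pointing down, gripper open.
Joint ranges: [-2.7, 2.7], [-0.37, 2.16], [-1.27, 1.26], [0.24, 2.4], [-1.31, 4.45], [0.19, 1.91], [-2.76, 2.76]. Speed limits (rad/s): [2.39, 2.39, 3.14, 3.14, 3.14, 3.14, 3.14].

## Interface

Orientations are given as a rotation vector (axis times angle).
In Python, from plant import robot gives the robot as it stands.
- The arm moves only by the shell command python3 -m handwheel 'ROWS' [OPENING] [FORCE]. ROWS is JSON, a list that holds one entry, the list of rows, each a list of 4 numbers: the shift along the tool's x, y, z scaled (see below), then the turn about the tool's z scaled (see below). In form: [[[x, y, z, twist], ...]]. A call has 1 to 5 rows; each row shifts and turns the pose as measured when the row begins, along the tool's axes as they then stand; what a row does not reach is not made up. The controller multiplies each number of a shift by 0.05 m and each number of a turn by 180 degrees. A row lasts 1/8 s, in which the tool goes at most 62.5 mm and 10.7 degrees, less where a joint would pass 70% of its speed; a pose out of reach is approached as far as the arm can. A call with a number of a shift or a turn outside -1 to 1 is refused whole. A call with a gripper value outside its range is refused whole. OPENING is the gripper's target within -1 to 1 (fully open at 1, half-way at 0, shut at -1), set as the call begins (- or left out, the last holds). The fingers move at their own pace and stop on an object; FORCE is the grip in N (left out, the last holds). Time passes only in rows, so rows that do not move let the fingers close. It gives the time, the measured TCP pose, the force and the opening at its end, in the units of the state.
- robot.get_obs(): the state, without advancing time (a new reading comes with each control period).
- robot.camera(name): name is "side" or "top" or "wrist"; returns a dict with "frame" (400x640x3 uint8, blue, green, red), "intrinsics" (3x3 intrinsics, pixels), "dist" ([k1, k2, p1, p2, k3] as OpenCV has them; the pictures are not rectified), "camera_from_world" (4x4, takes a point from world to camera coordinates); the wrist camera has in their place "hand_eye" (4x4, takes a point from camera to tool coordinates, whose origin is the TCP and whose axes are the tool frame's). Camera axes: x right, y up, looking along -z (the intrinsics and any distortion apply to the point x, -y, -z); pixel columns grow to the right and rows downward; lengths in m; the calibration is good to about 2 mm. A picture is of the moment at which its call begins: read the wrist's pose just before it. There is no depth.
- robot.job_done(): hands the job in, once; it reports no verdict.
The state is a dict: "time": time; "joints": joint angles; "qvel": joint speeds; "joint_torque": joint torques, N m; "position": TCP position; "ee_rot": TCP orientation; "force": force on the tool from outside, world axes, zero at the start; "torque": the same for the moment, N m; "gripper_width": opening from 0.0 (shut) to 1.0 (fully open).
Only numpy, scipy, OpenCV 4.12 (cv2) and the standard library are available. Lean on these libraries where they do the work, as an engineer would, in place of code of your own. Each camera call takes 0.05 s, during which the arm holds its last target. There are 200 camera calls.

## Working session

There is one attempt and no reset: what is moved stays moved. The work goes in short steps, Python scripts to look and compute and a shell command to move; the robot and the scene stay as the last step left them, time stands still between calls to the robot, and variables do not carry over. Pictures are saved under pics/ and viewed, about 8 in all and at most 12, crops included, and the job is handed in when it is done.

```bash
mkdir -p pics; ls; cat > h.py <<'E'
import numpy as np, cv2
from scipy.spatial.transform import Rotation as R
from plant import robot
def cam(n):
    o=robot.get_obs(); c=robot.camera(n)
    if 'hand_eye' in c:
        T=np.eye(4);T[:3,:3]=R.from_rotvec(o['ee_rot']).as_matrix();T[:3,3]=o['position']
        c['wc']=T@np.array(c['hand_eye'])
    else: c['wc']=np.linalg.inv(np.array(c['camera_from_world']))
    return c
def ray(c,px):
    u=cv2.undistortPoints(np.array([[px]],float),np.array(c['intrinsics'],float),np.array(c['dist'],float))[0,0]
    d=c['wc'][:3,:3]@np.array([u[0],-u[1],-1]); return c['wc'][:3,3],d
def onz(c,px,z):
    o,d=ray(c,px); return o+d*(z-o[2])/d[2]
def proj(c,p):
    p=np.linalg.inv(c['wc'])@np.append(p,1); q=np.array([[p[0],-p[1],-p[2]]])
    return cv2.projectPoints(q,np.zeros(3),np.zeros(3),np.array(c['intrinsics'],float),np.array(c['dist'],float))[0].ravel()
E
python3 - <<'E'
from h import *
for n in ['top','side','wrist']:
    c=cam(n); cv2.imwrite(f'pics/{n}0.png',c['frame']); print(n,c['wc'].round(3).tolist(),np.array(c['intrinsics']).tolist(),c['dist'])
o=robot.get_obs();print(o)
E
```

```text
pics
top [[0.004, 0.997, -0.075, 0.435], [-1.0, 0.003, -0.015, -0.108], [-0.014, 0.075, 0.997, 1.454], [0.0, 0.0, 0.0, 1.0]] [[493.8043427859992, 0.0, 312.1987707112517], [0.0, 493.8043427859992, 199.0772128081382], [0.0, 0.0, 1.0]] [0.05420192 0.         0.         0.         0.        ]
side [[-0.971, 0.126, -0.205, 0.278], [-0.24, -0.545, 0.803, 0.962], [-0.011, 0.829, 0.56, 0.833], [0.0, 0.0, 0.0, 1.0]] [[437.56585320561885, 0.0, 316.03003311859715], [0.0, 437.56585320561885, 194.24141770477524], [0.0, 0.0, 1.0]] [-0.05755491  0.          0.          0.          0.        ]
wrist [[0.253, 0.93, 0.268, 0.234], [-0.968, 0.243, 0.069, -0.609], [-0.001, -0.276, 0.961, 0.383], [0.0, 0.0, 0.0, 1.0]] [[292.4612657826626, 0.0, 317.57142908421685], [0.0, 292.4612657826626, 200.16633560780917], [0.0, 0.0, 1.0]] [-0.04693228  0.          0.          0.          0.        ]
{'time': 0.15, 'joints': array([ 1.2488085 ,  0.53700664, -0.0044287 ,  1.53865999,  0.00258548,
        1.06729142, -0.07122492]), 'qvel': array([-2.03813915e-04, -3.61807098e-03,  4.03820746e-04, -1.02268424e-03,
       -8.92152926e-05, -4.47926091e-04, -2.34906321e-05]), 'joint_torque': array([ 1.05041934e-03, -5.71329939e+01,  9.91853513e-01, -2.51829940e+01,
       -5.60934003e-02,  1.51086511e-02,  7.70088991e-05]), 'position': array([ 0.16432857, -0.62840359,  0.25202563]), 'ee_rot': array([-2.48606546e+00,  1.91946347e+00,  1.77638667e-03]), 'force': array([-0.42307012,  0.39455048,  0.34417556]), 'torque': array([-0.01172372,  0.02004866,  0.00383057]), 'gripper_width': 1.0009955584211538}
```

View pics/top0.png

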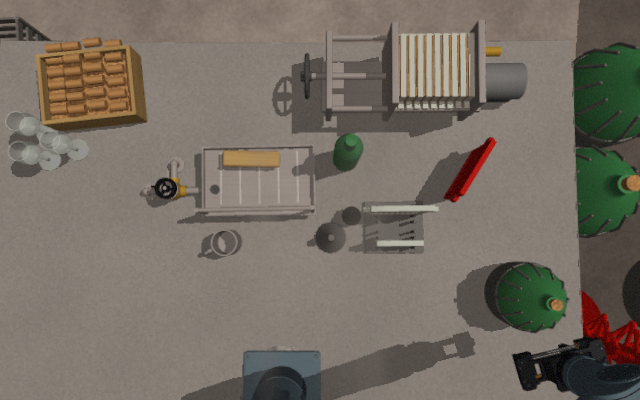

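View pics/side0.png

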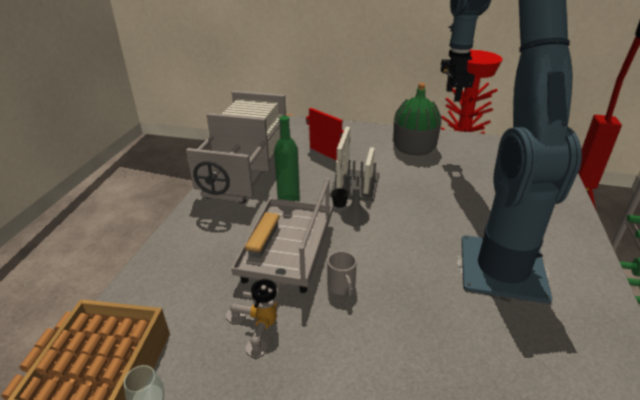

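Top view: the white eared plate is in the far slot at (400,209). Candidates for it are the cover at (400,243), the red look-alike at (470,170) and the press plates at (435,70). I choose (400,209): it is the wider one, in an outer slot of the rack. For the wheel, the drain valve is the one at (165,187); the press wheel at (307,75) is a look-alike. I'll check both in close crops.

```bash
python3 - <<'E'
from h import *
c=cam('top'); f=c['frame']
def crop(r,s): 
    x0,y0,x1,y1=r; return cv2.resize(f[y0:y1,x0:x1],None,fx=s,fy=s,interpolation=cv2.INTER_CUBIC)
a=crop((340,190,450,260),7); b=crop((140,150,200,220),4); d=crop((190,140,320,220),4)
h=np.zeros((490+280+0,800,3),np.uint8)[:600]
a=cv2.resize(a,(503,320)); h[:320,:503]=a; h[320:600,:240]=b; h[320:600,240:760]=d[:280,:520]
cv2.imwrite('pics/crop1.png',h)
# masks
hsv=cv2.cvtColor(f,cv2.COLOR_BGR2HSV)
m=((hsv[...,2]>150)&(hsv[...,1]<45)).astype(np.uint8); 
n,l,s,ct=cv2.connectedComponentsWithStats(m)
for i in range(1,n):
    if s[i,4]>40: print(s[i],ct[i].round(1))
def rect(roi,z,lab,):
    x0,y0,x1,y1=roi; mm=np.zeros_like(m); mm[y0:y1,x0:x1]=m[y0:y1,x0:x1]
    p=cv2.findNonZero(mm).reshape(-1,2)
    r=cv2.minAreaRect(p.astype(np.float32)); print(lab,r, onz(c,r[0],z).round(4))
rect((355,200,445,216),.182,'plate'); rect((370,236,430,250),.122,'cover')
for n_,p,z in [('wheel',(165,187),.114),('bottle',(349,146),.298),('bung',(352,215),.045),('jug',(225,243),.085),('funnel',(330,237),.11),('brush',(251,158),.087),('rail L',(200,211),.155),('railR',(315,210),.155),('rimTL',(203,148),.065),('rimTR',(315,148),.065)]: print(n_,onz(c,p,z).round(3))
o=robot.get_obs();print(R.from_rotvec(o['ee_rot']).as_matrix().round(3))
E
```

```text
[ 399   33   26   64 1010] [411.7  63.8]
[426  33  16  63 699] [432.9  64.1]
[443  33   8  63 330] [445.9  62.8]
[452  33   7  63 342] [454.3  64.8]
[460  33   6  63 333] [462.7  63. ]
[480  43   6  58 196] [482.6  75.3]
[394  45   5  57 120] [396.6  77.8]
[ 19 118  16  12  98] [ 24.9 124.2]
[ 52 136  15  14  92] [ 57.6 142.1]
[ 22 147  16  13  70] [ 27.2 153.2]
[295 150   4  16  47] [296.7 156.8]
[269 168  35  37 338] [286.5 186.3]
[219 170   4  35  84] [220.6 186.1]
[236 170  12  36 128] [240.4 189.4]
[258 171   3  34  96] [259.  187.7]
[372 205  67   7 341] [405.4 208. ]
[377 240  47   6 244] [400.3 242.9]
plate ((400.9999694824219, 208.0), (73.99998474121094, 5.999999046325684), -0.0) [ 0.5086 -0.3175  0.182 ]
cover ((400.0, 242.5), (5.0, 46.0), 90.0) [ 0.4197 -0.3237  0.122 ]
wheel [0.568 0.313 0.114]
bottle [ 0.648 -0.177  0.298]
bung [ 0.496 -0.201  0.045]
jug [0.416 0.153 0.085]
funnel [ 0.433 -0.137  0.11 ]
brush [0.653 0.084 0.087]
rail L [0.501 0.207 0.155]
railR [ 0.504 -0.096  0.155]
rimTL [0.685 0.223 0.065]
rimTR [ 0.685 -0.095  0.065]
[[ 0.253 -0.967 -0.   ]
 [-0.967 -0.253  0.001]
 [-0.001  0.    -1.   ]]
```

View pics/crop1.png

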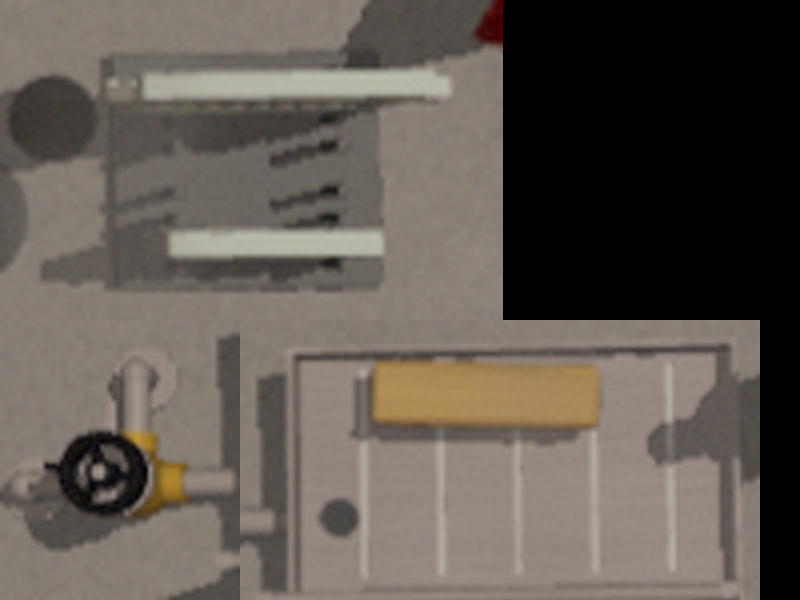

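The crop confirms the plate: wide, eared, in the far slot, with the smaller cover near. The wheel (100,473 in the crop) is the valve's, but its pointer is not resolved yet. I'll move up and over for a wrist look.

```bash
cat >> h.py <<'E'
def plan(targets):
    """targets: (x,y,z,yaw_deg or None, nrows) successive; prints rounded rows in tool units"""
    o=robot.get_obs(); p=np.array(o['position']); M=R.from_rotvec(o['ee_rot']).as_matrix(); yaw=np.degrees(np.arctan2(M[1,0],M[0,0]))
    print('at',p.round(4),'yaw',round(yaw,2),'tilt',np.degrees(np.arccos(-M[2,2])).round(2),'t',round(o['time'],2),'F',np.round(o['force'],1),'w',round(o['gripper_width'],3))
    for x,y,z,yw,n in targets:
        t=np.array([x,y,z]); yw=yaw if yw is None else yw; d=(t-p)/n; dy=(yw-yaw)/n; rows=[]
        for i in range(n):
            a=np.radians(yaw); X=np.array([np.cos(a),np.sin(a),0]); Y=np.array([np.sin(a),-np.cos(a),0])
            rows.append([float(round(v,3)) for v in (d@X/.05,d@Y/.05,-d[2]/.05,-dy/180)]); yaw+=dy
        p=t; print(rows)
E
python3 -c "
from h import *
plan([(.2,-.45,.38,-35,4),(.48,-.31,.40,0,7)])"
```

```text
at [ 0.1644 -0.6285  0.2522] yaw -75.34 tilt 0.06 t 0.2 F [0.3 0.2 0.2] w 0.998
[[-0.818, -0.398, -0.639, -0.056], [-0.736, -0.535, -0.639, -0.056], [-0.631, -0.656, -0.639, -0.056], [-0.506, -0.756, -0.639, -0.056]]
[[0.426, -0.787, -0.057, -0.028], [0.493, -0.746, -0.057, -0.028], [0.556, -0.701, -0.057, -0.028], [0.615, -0.649, -0.057, -0.028], [0.669, -0.593, -0.057, -0.028], [0.718, -0.533, -0.057, -0.028], [0.762, -0.468, -0.057, -0.028]]
```

```bash
python3 -m handwheel '[[[-0.82,-0.4,-0.64,-0.056],[-0.74,-0.54,-0.64,-0.056],[-0.63,-0.66,-0.64,-0.056],[-0.51,-0.76,-0.64,-0.056]]]'
python3 -c "
from h import *
plan([(.48,-.31,.40,0,8)])"
```

```text
time: 0.7
position: [0.1984, -0.4451, 0.3794]
ee_rot: [-2.999, 0.916, 0.01]
force: [1.2, 0.3, 0.5]
gripper_width: 1.0
at [ 0.1984 -0.4451  0.3794] yaw -33.98 tilt 0.5 t 0.7 F [1.2 0.3 0.5] w 1.0
[[0.395, -0.674, -0.052, -0.024], [0.444, -0.642, -0.052, -0.024], [0.49, -0.608, -0.052, -0.024], [0.534, -0.57, -0.052, -0.024], [0.574, -0.529, -0.052, -0.024], [0.612, -0.485, -0.052, -0.024], [0.646, -0.438, -0.052, -0.024], [0.677, -0.389, -0.052, -0.024]]
```

```bash
python3 -m handwheel '[[[0.4,-0.67,-0.05,-0.024],[0.44,-0.64,-0.05,-0.024],[0.49,-0.61,-0.05,-0.024],[0.53,-0.57,-0.05,-0.024]]]' >/dev/null
python3 -m handwheel '[[[0.57,-0.53,-0.05,-0.024],[0.61,-0.49,-0.05,-0.024],[0.65,-0.44,-0.05,-0.024],[0.68,-0.39,-0.05,-0.024],[0,0,0,0]]]'
python3 - <<'E'
from h import *
plan([]); c=cam('wrist'); cv2.imwrite('pics/w1.png',c['frame'])
for p in [(.508,-.318,.182),(.508,-.236,.182),(.508,-.4,.182),(.508,-.218,.145),(.508,-.418,.145)]: print(p,proj(c,p).round(1))
E
```

```text
time: 1.82
position: [0.4862, -0.2982, 0.4025]
ee_rot: [-3.139, -0.052, 0.004]
force: [-0.1, -0.2, 0.3]
gripper_width: 0.997
at [ 0.4862 -0.2982  0.4025] yaw 1.88 tilt 0.2 t 1.82 F [-0.1 -0.2  0.3] w 0.997
(0.508, -0.318, 0.182) [334.7 194.6]
(0.508, -0.236, 0.182) [338. 127.]
(0.508, -0.4, 0.182) [331.6 254.5]
(0.508, -0.218, 0.145) [336.8 111.6]
(0.508, -0.418, 0.145) [330.  254.3]
```

View pics/w1.png

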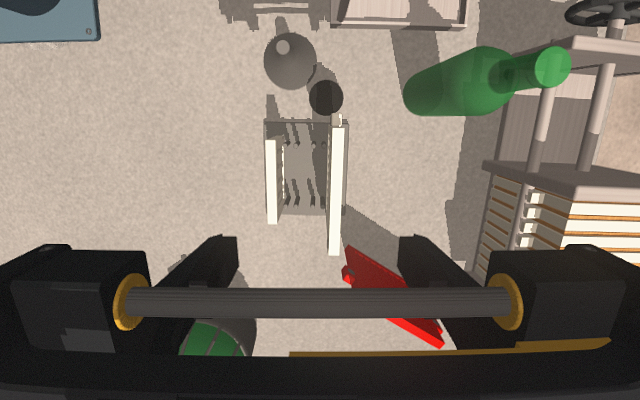

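The wrist view shows the plate's top edge from (338,127) to (335,255), matching the prediction for centre y = -0.318. The cover is at (272,180). Next I measure x and yaw.

```bash
python3 - <<'E'
from h import *
c=cam('wrist'); f=c['frame'].astype(int); V=f.min(2)
for r in range(115,265,10): 
    seg=V[r,318:360]; print(r,' '.join(map(str,seg)))
for r in (135,160,190,220,245):
    seg=V[r,318:360]; k=np.where(seg>205)[0]+318
    if len(k): a,b=k.min()-.5,k.max()+.5; print(r,a,b,onz(c,(a,r),.182).round(4),onz(c,(b,r),.182).round(4))
E
```

```text
115 109 112 110 106 109 114 114 110 109 111 109 107 105 103 78 130 145 160 156 156 157 155 233 243 226 149 170 166 166 167 167 159 164 170 167 171 172 173 175 171 168 166
125 87 85 87 87 86 87 86 87 88 88 89 96 94 94 99 103 107 103 101 100 100 100 97 94 110 126 132 133 132 133 136 121 136 182 172 171 169 171 171 162 163 169
135 86 86 86 86 86 89 88 86 89 86 83 135 135 96 89 116 247 239 238 238 237 238 238 237 238 239 241 218 127 130 133 108 173 170 171 170 168 173 173 170 167 167
145 85 89 85 89 86 81 87 87 87 79 88 130 108 96 88 168 244 240 239 239 237 238 237 238 238 239 246 159 128 136 122 117 179 170 168 172 175 177 175 173 176 175
155 88 88 87 89 91 92 86 87 86 87 109 119 111 95 85 229 242 239 239 239 238 238 238 238 239 241 238 132 132 137 116 160 178 176 175 173 169 167 168 174 169 167
165 88 87 88 89 87 89 86 88 87 80 126 124 110 93 97 246 240 237 238 238 238 238 238 238 238 244 196 132 135 127 117 169 169 168 171 166 162 168 174 175 171 170
175 87 87 85 89 85 86 87 88 86 83 144 126 112 88 151 245 239 239 239 239 239 238 239 239 240 245 147 133 140 118 142 169 165 167 169 173
[... 991 characters left out ...]
 110 107 107 104 108 112 107 108 109
245 174 170 171 171 168 171 171 171 176 175 113 104 149 244 242 240 240 240 240 239 241 241 244 195 164 170 152 119 106 98 60 39 34 37 50 83 101 111 108 107 106 106
255 164 169 165 168 169 174 171 168 165 167 168 168 164 162 162 163 165 167 162 163 161 161 161 155 161 166 165 168 181 57 33 36 37 37 39 41 39 39 38 39 32 35
135 333.5 345.5 [ 0.5015 -0.2473  0.182 ] [ 0.5156 -0.2469  0.182 ]
160 332.5 344.5 [ 0.5016 -0.2768  0.182 ] [ 0.516  -0.2764  0.182 ]
190 331.5 342.5 [ 0.5019 -0.3141  0.182 ] [ 0.5155 -0.3136  0.182 ]
220 330.5 341.5 [ 0.5023 -0.3535  0.182 ] [ 0.5163 -0.353   0.182 ]
245 330.5 340.5 [ 0.5037 -0.3882  0.182 ] [ 0.5168 -0.3878  0.182 ]
```

```bash
python3 -c "
from h import *
plan([(.509,-.318,.25,.5,5)])"
```

```text
at [ 0.4835 -0.301   0.4024] yaw 1.54 tilt 0.27 t 1.93 F [-0.2 -0.1  0.6] w 0.994
[[0.1, 0.071, 0.609, 0.001], [0.1, 0.071, 0.609, 0.001], [0.1, 0.07, 0.609, 0.001], [0.101, 0.07, 0.609, 0.001], [0.101, 0.069, 0.609, 0.001]]
```

```bash
python3 -m handwheel '[[[0.1,0.07,0.61,0.001],[0.1,0.07,0.61,0.001],[0.1,0.07,0.61,0.001],[0.1,0.07,0.61,0.001],[0.1,0.07,0.3,0.001]]]'>/dev/null;  python3 -m handwheel '[[[0,0,0,0]]]' >/dev/null
python3 - <<'E'
from h import *
plan([(.509,-.318,.16,.5,5)])
c=cam('wrist'); cv2.imwrite('pics/w2.png',c['frame']); V=c['frame'].astype(int).min(2)
for p in [(.509,-.236,.182),(.509,-.318,.182)]: print(proj(c,p).round())
for r in range(60,260,15):
    k=np.where(V[r,250:400]>205)[0]+250
    if len(k): a,b=k.min()-.5,k.max()+.5; print(r,onz(c,(a,r),.182).round(4),onz(c,(b,r),.182).round(4))
c=cam('top'); V=c['frame'].astype(int).min(2)
E
```

```text
at [ 0.5013 -0.3274  0.2627] yaw -0.37 tilt 0.53 t 2.67 F [-0.8 -0.   0.3] w 0.998
[[0.03, -0.038, 0.411, -0.001], [0.031, -0.038, 0.411, -0.001], [0.031, -0.038, 0.411, -0.001], [0.031, -0.037, 0.411, -0.001], [0.031, -0.037, 0.411, -0.001]]
[328.  88.]
[328. 203.]
90 [ 0.5017 -0.2374  0.182 ] [ 0.5153 -0.2375  0.182 ]
120 [ 0.5015 -0.2573  0.182 ] [ 0.5155 -0.2574  0.182 ]
150 [ 0.4574 -0.2778  0.182 ] [ 0.5157 -0.2783  0.182 ]
165 [ 0.4575 -0.2887  0.182 ] [ 0.5159 -0.2891  0.182 ]
180 [ 0.4583 -0.2999  0.182 ] [ 0.516  -0.3003  0.182 ]
195 [ 0.5026 -0.3117  0.182 ] [ 0.5161 -0.3118  0.182 ]
210 [ 0.5026 -0.3235  0.182 ] [ 0.5163 -0.3236  0.182 ]
225 [ 0.5025 -0.3357  0.182 ] [ 0.5164 -0.3358  0.182 ]
240 [ 0.5032 -0.3483  0.182 ] [ 0.5166 -0.3484  0.182 ]
255 [ 0.5032 -0.3614  0.182 ] [ 0.5168 -0.3614  0.182 ]
```

```bash
python3 -m handwheel '[[[0.08,-0.09,0.4,-0.003],[0.05,-0.06,0.4,-0.002],[0.03,-0.04,0.4,-0.001],[0,0,0,0]]]' >/dev/null; python3 -c "
from h import *
plan([(.509,-.318,.16,.7,3)])"
```

```text
at [ 0.5117 -0.3169  0.203 ] yaw 0.9 tilt 0.51 t 3.27 F [-0.2  0.1  0.5] w 1.001
[[-0.018, 0.007, 0.286, 0.0], [-0.018, 0.007, 0.286, 0.0], [-0.018, 0.007, 0.286, 0.0]]
```

```bash
python3 -m handwheel '[[[-0.02,0.01,0.29,0],[-0.02,0.01,0.29,0],[-0.02,0.01,0.29,0],[0,0,0,0]]]' >/dev/null; python3 -c "
from h import *
plan([(.509,-.318,.16,.7,1)])"; python3 -m handwheel '[[[0,0,0,0],[0,0,0,0],[0,0,0,0],[0,0,0,0],[0,0,0,0]]]' -1 20; python3 -c "
from h import *
plan([(.509,-.318,.345,.7,8)])"
```

```text
at [ 0.5089 -0.3193  0.1574] yaw 0.9 tilt 0.56 t 3.77 F [ 0.2 -0.6 -0.2] w 0.999
[[0.003, -0.026, -0.052, 0.001]]
time: 4.4
position: [0.5099, -0.3198, 0.1589]
ee_rot: [3.13, 0.024, 0.004]
force: [-0.3, -0.4, 0.7]
gripper_width: 0.456
at [ 0.5099 -0.3198  0.1589] yaw 0.89 tilt 0.65 t 4.4 F [-0.3 -0.4  0.7] w 0.456
[[-0.002, -0.005, -0.465, 0.0], [-0.002, -0.005, -0.465, 0.0], [-0.002, -0.005, -0.465, 0.0], [-0.002, -0.005, -0.465, 0.0], [-0.002, -0.005, -0.465, 0.0], [-0.002, -0.005, -0.465, 0.0], [-0.002, -0.005, -0.465, 0.0], [-0.002, -0.005, -0.465, 0.0]]
```

Fingers are still closing.

```bash
python3 -m handwheel '[[[0,0,0,0],[0,0,0,0],[0,0,0,0],[0,0,0,0],[0,0,0,0]]]' -1 20;python3 -m handwheel '[[[0,0,0,0],[0,0,-0.1,0],[0,0,-0.3,0]]]' -1 20;
```

```text
time: 5.03
position: [0.5097, -0.3198, 0.1589]
ee_rot: [3.13, 0.024, 0.003]
force: [0.3, 0.7, -0.1]
gripper_width: 0.157
time: 5.4
position: [0.5085, -0.319, 0.1783]
ee_rot: [3.132, 0.025, -0.001]
force: [-0.1, -0.5, -1.8]
gripper_width: 0.158
```

```bash
python3 -m handwheel '[[[0,0,-0.45,0],[0,0,-0.45,0],[0,0,-0.45,0],[0,0,-0.45,0],[0,0,-0.45,0]]]' ;python3 -m handwheel '[[[0,0,-0.45,0],[0,0,-0.45,0],[0,0,-0.3,0],[0,0,0,0]]]' >/dev/null;  python3 -c "
from h import *
plan([(.556,.064,.355,0,14)])"
```

```text
time: 6.02
position: [0.5084, -0.3173, 0.2983]
ee_rot: [3.132, 0.026, 0.001]
force: [-0.2, 0.3, -1.9]
gripper_width: 0.154
at [ 0.5089 -0.3162  0.3653] yaw 0.99 tilt 0.76 t 6.53 F [ 0.2 -0.2 -3.3] w 0.154
[[0.077, -0.542, 0.015, 0.0], [0.076, -0.542, 0.015, 0.0], [0.075, -0.542, 0.015, 0.0], [0.075, -0.542, 0.015, 0.0], [0.074, -0.542, 0.015, 0.0], [0.073, -0.542, 0.015, 0.0], [0.073, -0.542, 0.015, 0.0], [0.072, -0.543, 0.015, 0.0], [0.071, -0.543, 0.015, 0.0], [0.071, -0.543, 0.015, 0.0], [0.07, -0.543, 0.015, 0.0], [0.069, -0.543, 0.015, 0.0], [0.069, -0.543, 0.015, 0.0], [0.068, -0.543, 0.015, 0.0]]
```

```bash
python3 -m handwheel '[[[0.07,-0.3,0.015,0],[0.07,-0.54,0.015,0],[0.07,-0.54,0.015,0],[0.07,-0.54,0.015,0],[0.07,-0.54,0.015,0]]]' ;python3 -m handwheel '[[[0.07,-0.54,0.015,0],[0.07,-0.54,0.015,0],[0.07,-0.54,0.015,0],[0.07,-0.54,0.015,0],[0.07,-0.54,0.015,0]]]'; python3 -m handwheel '[[[0.07,-0.54,0.015,0],[0.07,-0.54,0.015,0],[0.07,-0.3,0.015,0],[0,0,0,0],[0,0,0,0]]]' >/dev/null;  python3 - <<'E'
from h import *
plan([(.556,.064,.355,0,2)])
c=cam('wrist'); cv2.imwrite('pics/w3.png',c['frame'])
E
```

```text
time: 7.15
position: [0.5225, -0.1858, 0.3548]
ee_rot: [3.134, 0.026, -0.004]
force: [-0.0, -0.5, -2.8]
gripper_width: 0.156
time: 7.78
position: [0.5341, -0.0389, 0.3447]
ee_rot: [3.138, 0.036, -0.018]
force: [0.3, -0.4, -3.0]
gripper_width: 0.154
at [0.5397 0.0377 0.3383] yaw 1.73 tilt 1.07 t 8.4 F [-0.7 -0.2 -2.3] w 0.157
[[0.171, -0.258, -0.167, 0.005], [0.167, -0.261, -0.167, 0.005]]
```

View pics/w3.png

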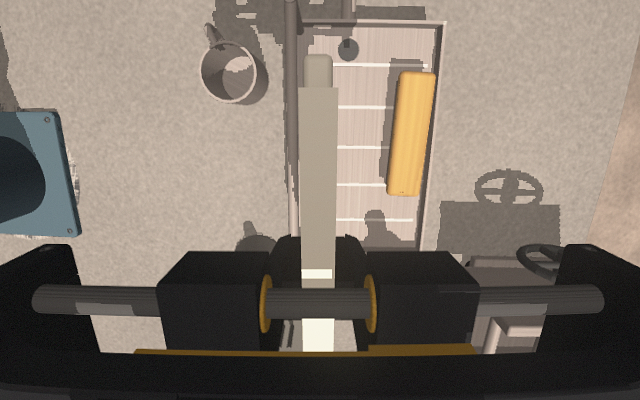

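Wrist view: the plate is in the jaws. The rail runs along columns 287–298, the brush is at (410,130), the jug at (228,70) and the tray edge at (435,20–250). Now I measure the rail.

```bash
python3 - <<'E'
from h import *
o=robot.get_obs(); f=cv2.imread('pics/w3.png').astype(int); c=cam('wrist')
for r in (20,40,80,120,160,200,225): print(r,f[r,276:306].min(1).tolist())
# tray far rim corners, left end post etc
for n,p,z in [('far rim L',(443,23),.065),('far rim R',(420,248),.065),('rail top',(291,5),.155),('rail mid',(292,120),.155),('rail low',(293,220),.155),('brush',(416,72),.087),('brush2',(402,195),.087)]: print(n,onz(c,p,z).round(4))
E
python3 - <<'E'
import cv2
f=cv2.imread('pics/w3.png')
cv2.imwrite('pics/w3c.png',cv2.resize(f[0:250,200:460],None,fx=2.4,fy=2.4,interpolation=cv2.INTER_CUBIC))
E
```

```text
20 [98, 93, 95, 95, 95, 94, 95, 96, 84, 84, 90, 99, 102, 106, 107, 107, 104, 95, 93, 90, 77, 65, 65, 67, 65, 81, 113, 123, 123, 120]
40 [98, 99, 96, 96, 97, 97, 98, 99, 93, 82, 93, 98, 104, 109, 110, 106, 101, 99, 97, 90, 84, 107, 113, 109, 109, 113, 114, 110, 114, 115]
80 [155, 153, 153, 153, 152, 154, 119, 95, 94, 90, 89, 99, 99, 108, 111, 110, 103, 105, 99, 97, 84, 99, 109, 111, 112, 112, 104, 96, 118, 125]
120 [166, 161, 157, 156, 158, 157, 158, 163, 113, 101, 90, 94, 103, 105, 111, 113, 112, 110, 106, 100, 92, 81, 127, 147, 147, 143, 147, 147, 147, 144]
160 [166, 165, 163, 160, 158, 157, 157, 162, 165, 107, 99, 109, 98, 102, 107, 109, 110, 106, 101, 103, 94, 81, 153, 134, 143, 145, 144, 144, 145, 145]
200 [159, 162, 159, 160, 158, 160, 156, 153, 151, 154, 152, 155, 116, 134, 160, 165, 181, 182, 177, 105, 95, 88, 97, 185, 147, 140, 144, 143, 143, 144]
225 [155, 158, 159, 164, 160, 162, 159, 162, 163, 164, 161, 163, 113, 129, 153, 166, 176, 187, 174, 168, 158, 140, 99, 182, 166, 140, 141, 141, 140, 143]
far rim L [0.6857 0.2284 0.065 ]
far rim R [ 0.6934 -0.0763  0.065 ]
rail top [0.5061 0.2131 0.155 ]
rail mid [0.5081 0.1057 0.155 ]
rail low [ 0.5099 -0.0049  0.155 ]
brush [0.6515 0.1664 0.087 ]
brush2 [0.6505 0.0112 0.087 ]
```

View pics/w3c.png

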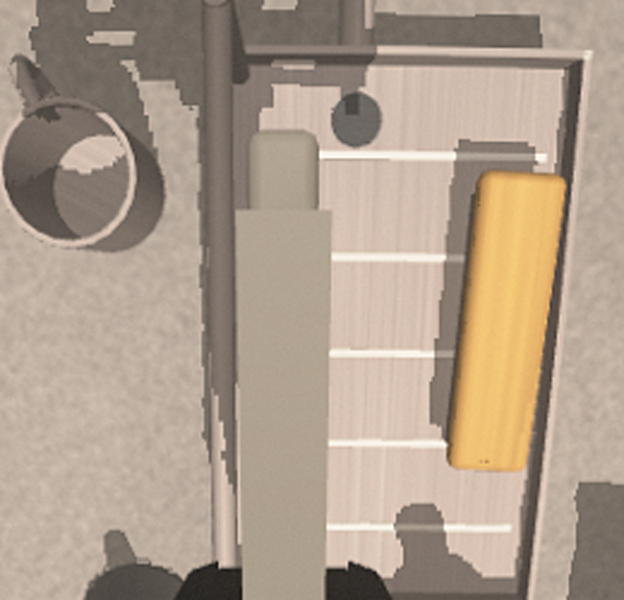

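```bash
python3 -m handwheel '[[[0.19,-0.26,0,0.002],[0.19,-0.26,0,0.002],[0,0,0,0],[0,0,0,0]]]' >/dev/null;  python3 -c "
from h import *
plan([(.559,.064,.21,1,8)]); print(R.from_rotvec(robot.get_obs()['ee_rot']).as_matrix()[:,2])"
```

```text
at [0.5599 0.0649 0.338 ] yaw 0.8 tilt 1.02 t 9.0 F [ 0.4 -0.2 -1.8] w 0.156
[[-0.002, 0.002, 0.32, -0.0], [-0.002, 0.002, 0.32, -0.0], [-0.002, 0.002, 0.32, -0.0], [-0.002, 0.002, 0.32, -0.0], [-0.002, 0.002, 0.32, -0.0], [-0.002, 0.002, 0.32, -0.0], [-0.002, 0.002, 0.32, -0.0], [-0.002, 0.002, 0.32, -0.0]]
[-0.01774444 -0.00225586 -0.99984001]
```

```bash
python3 -m handwheel '[[[-0.006,0,0.32,0],[-0.006,0,0.32,0],[-0.006,0,0.32,0],[-0.006,0,0.32,0],[-0.006,0,0.32,0]]]';python3 -m handwheel '[[[-0.006,0,0.32,0],[-0.006,0,0.32,0],[-0.006,0,0.2,0],[0,0,0,0],[0,0,0,0]]]' >/dev/null;  python3 -c "
from h import *
plan([(.559,.064,.19,1,8)])"
```

```text
time: 9.62
position: [0.5562, 0.0634, 0.2523]
ee_rot: [3.138, 0.02, -0.029]
force: [-0.3, 0.1, -2.6]
gripper_width: 0.157
at [0.5539 0.0633 0.2061] yaw 0.74 tilt 1.17 t 10.25 F [-0.6 -0.6 -2.5] w 0.157
[[0.013, -0.002, 0.04, -0.0], [0.013, -0.001, 0.04, -0.0], [0.013, -0.001, 0.04, -0.0], [0.013, -0.001, 0.04, -0.0], [0.013, -0.001, 0.04, -0.0], [0.013, -0.001, 0.04, -0.0], [0.013, -0.001, 0.04, -0.0], [0.013, -0.001, 0.04, -0.0]]
```

```bash
python3 -m handwheel '[[[0.05,-0.01,0.05,0],[0.05,0,0.05,0],[0.05,0,0.05,0],[0,0,0.05,0]]]'; python3 -m handwheel '[[[0,0,0,0]]]'
```

```text
time: 10.75
position: [0.5629, 0.064, 0.1967]
ee_rot: [3.139, 0.02, -0.027]
force: [0.4, 0.5, -1.7]
gripper_width: 0.16
time: 10.88
position: [0.5627, 0.064, 0.1965]
ee_rot: [3.139, 0.02, -0.028]
force: [0.7, 0.3, -1.8]
gripper_width: 0.156
```

```bash
python3 -m handwheel '[[[0.02,0,0.05,0],[0,0,0.05,0]]]'; python3 -m handwheel '[[[0,0,0,0]]]'
```

```text
time: 11.12
position: [0.5643, 0.0649, 0.192]
ee_rot: [3.14, 0.02, -0.025]
force: [-1.3, 3.9, 8.0]
gripper_width: 0.159
time: 11.25
position: [0.5643, 0.0651, 0.1921]
ee_rot: [3.14, 0.021, -0.025]
force: [0.0, -0.8, -0.7]
gripper_width: 0.155
```

Foot contact came at TCP z 0.192, as predicted. Now I open slightly so the plate can lean inside the jaws, then walk it back.

```bash
python3 -m handwheel '[[[0,0,0,0],[0,0,0,0],[-0.05,0,0,0],[-0.05,0,0,0],[-0.05,0,0,0]]]' -0.6 5; python3 -m handwheel '[[[-0.08,0,0,0],[-0.08,0,0,0],[-0.08,0,0,0],[-0.08,0,0,0]]]' -0.5; python3 - <<'E'
from h import *
c=cam('side'); f=c['frame']; cv2.imwrite('pics/s1.png',cv2.resize(f[130:320,210:390],None,fx=3.1,fy=3.1,interpolation=cv2.INTER_CUBIC))
E
```

```text
time: 11.88
position: [0.5567, 0.0646, 0.1924]
ee_rot: [3.14, 0.02, -0.024]
force: [-0.0, -0.0, 0.8]
gripper_width: 0.201
time: 12.38
position: [0.5394, 0.0643, 0.1927]
ee_rot: [3.14, 0.02, -0.024]
force: [-0.5, -1.0, 0.5]
gripper_width: 0.245
```

View pics/s1.png

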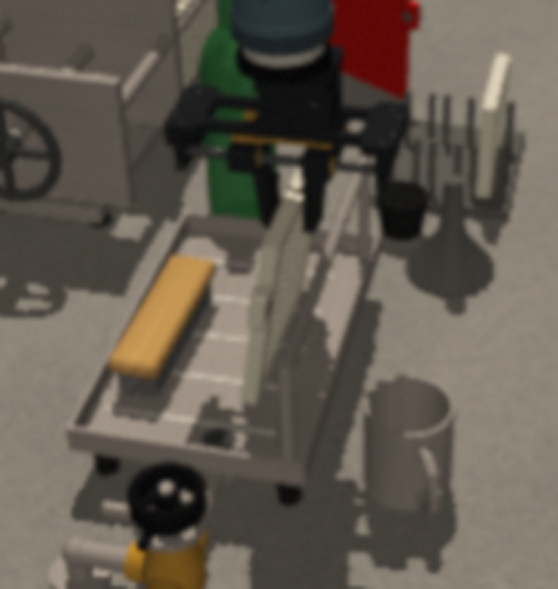

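Side view: the plate leans against the near finger, foot on the tray floor, brush untouched. I carry on until the rail takes it.

```bash
python3 -m handwheel '[[[-0.08,0,0,0],[-0.08,0,0,0],[-0.08,0,0,0]]]' -0.35;  python3 -m handwheel '[[[-0.08,0,-0.03,0],[-0.08,0,-0.03,0],[-0.08,0,-0.03,0]]]' -0.2; python3 -m handwheel '[[[-0.08,0,-0.03,0],[-0.06,0,-0.03,0],[0,0,0,0]]]' -0.1;python3 - <<'E'
from h import *
c=cam('side'); f=c['frame']; cv2.imwrite('pics/s2.png',cv2.resize(f[130:320,210:390],None,fx=3.1,fy=3.1,interpolation=cv2.INTER_CUBIC))
E
```

```text
time: 12.8
position: [0.5261, 0.0642, 0.1928]
ee_rot: [3.139, 0.02, -0.025]
force: [0.2, 0.2, -0.4]
gripper_width: 0.326
time: 13.18
position: [0.5133, 0.0641, 0.1978]
ee_rot: [3.139, 0.02, -0.025]
force: [-0.1, 0.1, 0.1]
gripper_width: 0.402
time: 13.55
position: [0.5058, 0.064, 0.2015]
ee_rot: [3.139, 0.021, -0.024]
force: [0.9, 0.4, 0.3]
gripper_width: 0.446
```

View pics/s2.png

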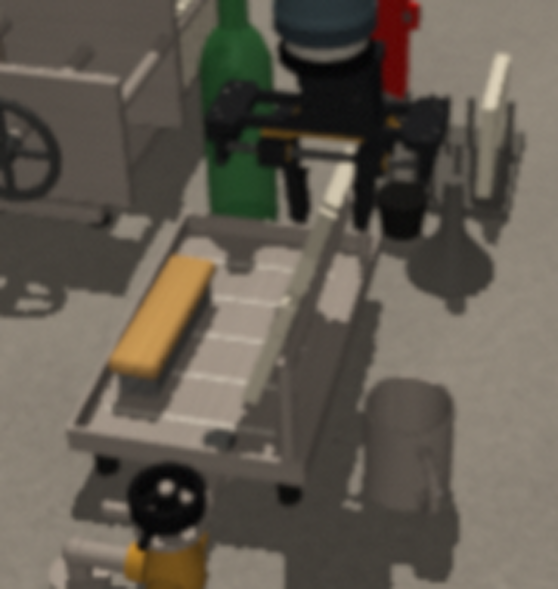

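The plate now leans on the rail, clear of both fingers. I lift straight off and head for the valve.

```bash
python3 -m handwheel '[[[0,0,-0.2,0],[0,0,-0.4,0],[0,0,-0.6,0],[0,0,-0.6,0],[0,0,-0.6,0]]]' 0.2; python3 -c "
from h import *
plan([(.56,.30,.30,0,8)])"
```

```text
time: 14.22
position: [0.5072, 0.0643, 0.3253]
ee_rot: [3.14, 0.021, -0.029]
force: [0.6, -0.2, 0.2]
gripper_width: 0.6
at [0.5072 0.0643 0.3253] yaw 0.78 tilt 1.07 t 14.22 F [ 0.6 -0.2  0.2] w 0.6
[[0.14, -0.587, 0.063, 0.001], [0.139, -0.588, 0.063, 0.001], [0.138, -0.588, 0.063, 0.001], [0.137, -0.588, 0.063, 0.001], [0.136, -0.588, 0.063, 0.001], [0.135, -0.589, 0.063, 0.001], [0.134, -0.589, 0.063, 0.001], [0.133, -0.589, 0.063, 0.001]]
```

```bash
python3 -m handwheel '[[[0.14,-0.59,-0.03,0],[0.14,-0.59,0,0],[0.14,-0.59,0,0],[0.14,-0.59,0,0],[0.14,-0.59,0,0]]]' 1 20 >/dev/null; python3 -m handwheel '[[[0.14,-0.59,0,0],[0.14,-0.59,0,0],[0.14,-0.59,0,0],[0,0,0,0],[0,0,0,0]]]'; python3 - <<'E'
from h import *
plan([]); c=cam('wrist'); f=c['frame']; w=proj(c,(.568,.313,.114)); print(w)
x,y=int(w[0]),int(w[1]); x0,y0=max(x-130,0),max(y-110,0); print(x0,y0)
cv2.imwrite('pics/w4f.png',f); cv2.imwrite('pics/w4.png',cv2.resize(f[y0:y0+200,x0:x0+260],None,fx=3,fy=3,interpolation=cv2.INTER_CUBIC))
E
```

```text
time: 15.48
position: [0.5651, 0.3074, 0.335]
ee_rot: [-3.141, -0.015, 0.015]
force: [0.1, -0.2, 0.7]
gripper_width: 0.999
at [0.5651 0.3074 0.335 ] yaw 0.54 tilt 0.54 t 15.47 F [ 0.1 -0.2  0.7] w 0.999
[321.2925102  173.63150561]
191 63
```

View pics/w4.png

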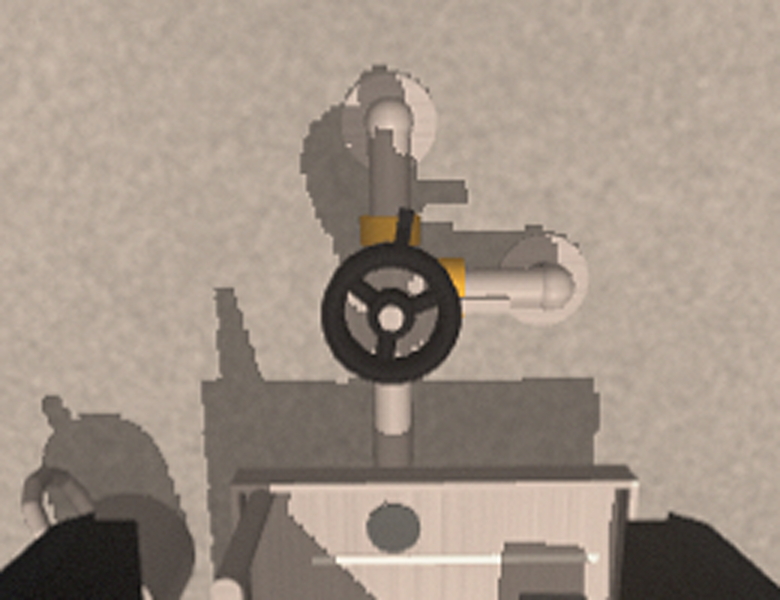

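The wheel is at (391,317) in the crop and the pointer nib is at (405,225–208), roughly towards +y. The tooth side is +x (right).

```bash
python3 - <<'E'
from h import *
c=cam('wrist'); f=cv2.imread('pics/w4f.png')
v=f.max(2); roi=v[130:195,290:350]; m=(roi<60).astype(np.uint8)
cnt=max(cv2.findContours(m,cv2.RETR_EXTERNAL,cv2.CHAIN_APPROX_NONE)[0],key=cv2.contourArea).reshape(-1,2)+[290,130]
W=np.array([onz(c,p.astype(float),.114) for p in cnt])[:,:2]
g=lambda q:np.hypot(*(W-q).T)
ctr=np.array([.568,.313])
for _ in range(10):
    k=g(ctr)<.033; A=np.c_[2*W[k],np.ones(k.sum())]; s=np.linalg.lstsq(A,(W[k]**2).sum(1),rcond=None)[0]; ctr=s[:2]
print('ctr',ctr.round(4),'r',np.sqrt(s[2]+ctr@ctr).round(4))
for z in (.099,.092):
  P=np.array([onz(c,p.astype(float),z) for p in cnt])[:,:2]-ctr; d=np.hypot(*P.T); k=d>.036; q=P[k].mean(0); print(z,'pointer',np.degrees(np.arctan2(q[1],q[0])).round(1),d.max().round(4))
plan([(ctr[0],ctr[1],.2,0,4)])
E
```

```text
ctr [0.5675 0.3213] r 0.0277
0.099 pointer 81.9 0.0405
0.092 pointer 81.3 0.0402
at [0.565  0.3073 0.3351] yaw 0.52 tilt 0.53 t 15.57 F [ 0.3 -0.2  0.2] w 1.0
[[0.013, -0.07, 0.676, 0.001], [0.013, -0.07, 0.676, 0.001], [0.012, -0.07, 0.676, 0.001], [0.012, -0.07, 0.676, 0.001]]
```

```bash
python3 -m handwheel '[[[0.01,-0.05,0.6,0],[0.01,-0.05,0.6,0],[0.01,-0.05,0.6,0],[0.01,-0.05,0.45,0],[0,0,0,0]]]'>/dev/null; python3 -m handwheel '[[[0,0,0,0]]]' >/dev/null; python3 - <<'E'
from h import *
plan([]); c=cam('wrist'); f=c['frame']; w=proj(c,(.567,.318,.114)); print(w)
x,y=map(int,w); x0,y0=max(x-130,0),max(y-120,0); print(x0,y0); cv2.imwrite('pics/w5f.png',f)
cv2.imwrite('pics/w5.png',cv2.resize(f[y0:y0+200,x0:x0+260],None,fx=3,fy=3,interpolation=cv2.INTER_CUBIC))
E
```

```text
at [0.5689 0.311  0.2228] yaw 0.03 tilt 0.26 t 16.32 F [ 0.9  0.2 -0.5] w 0.997
[315.48640449 196.69539906]
185 76
```

View pics/w5.png

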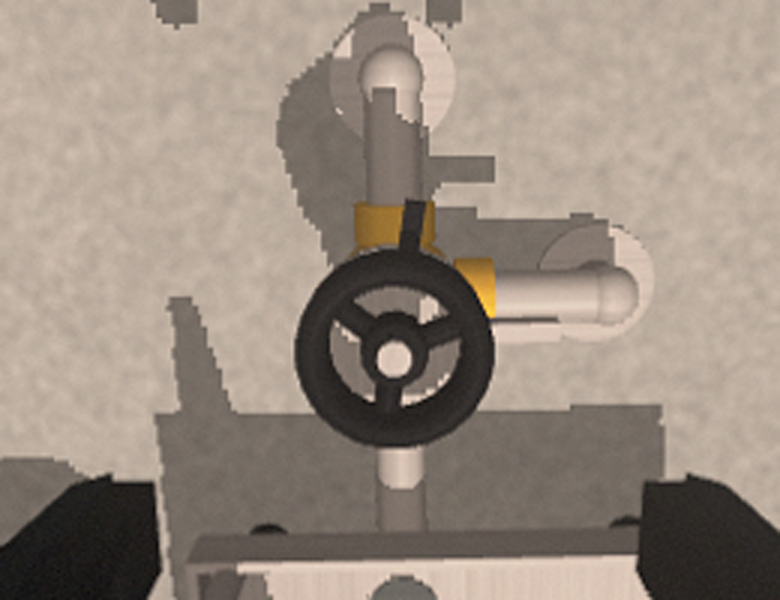

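```bash
python3 - <<'E'
from h import *
c=cam('wrist'); f=cv2.imread('pics/w5f.png'); v=f.max(2); roi=v[136:228,275:360]; m=(roi<65).astype(np.uint8)
cnt=max(cv2.findContours(m,cv2.RETR_EXTERNAL,cv2.CHAIN_APPROX_NONE)[0],key=cv2.contourArea).reshape(-1,2)+[275,136]
W=np.array([onz(c,p.astype(float),.114) for p in cnt])[:,:2]; ctr=np.array([.568,.319])
from scipy.optimize import least_squares
for _ in range(5):
    k=(np.hypot(*(W-ctr).T)<.034)&(W[:,1]<ctr[1]+.005)
    s=least_squares(lambda q:np.hypot(*(W[k]-q).T)-.029,ctr); ctr=s.x
print('ctr',ctr.round(4),np.abs(s.fun).max().round(4))
for z in (.099,.092):
  P=np.array([onz(c,p.astype(float),z) for p in cnt])[:,:2]-ctr; d=np.hypot(*P.T); k=d>.037; q=P[k].mean(0); print(z,'pointer',np.degrees(np.arctan2(q[1],q[0])).round(1),d.max().round(4))
plan([(ctr[0],ctr[1],.135,0,3),(ctr[0],ctr[1],.113,0,1)])
E
```

```text
ctr [0.5676 0.3222] 0.0023
0.099 pointer 81.4 0.0403
0.092 pointer -89.0 0.0397
at [0.5689 0.3111 0.2228] yaw 0.03 tilt 0.24 t 16.43 F [0.7 0.2 0.7] w 1.002
[[-0.009, -0.074, 0.586, 0.0], [-0.009, -0.074, 0.586, 0.0], [-0.009, -0.074, 0.586, 0.0]]
[[0.0, 0.0, 0.44, -0.0]]
```

```bash
python3 -m handwheel '[[[-0.01,-0.06,0.55,0],[-0.01,-0.06,0.55,0],[-0.01,-0.06,0.4,0],[0,0,0,0]]]'>/dev/null; python3 -c "
from h import *
plan([(.5675,.32,.113,0,2)])"
```

```text
at [0.5698 0.3213 0.1504] yaw -0.05 tilt 0.21 t 16.93 F [-0.2 -0.8  0.6] w 0.996
[[-0.023, 0.013, 0.374, -0.0], [-0.023, 0.013, 0.374, -0.0]]
```

```bash
python3 -m handwheel '[[[-0.03,0.02,0.3,0],[-0.03,0.01,0.3,0],[-0.01,0.01,0.12,0],[0,0,0,0]]]'>/dev/null; python3 -c "
from h import *
plan([(.5675,.32,.113,0,1)])"; python3 -m handwheel '[[[0,0,0,0],[0,0,0,0],[0,0,0,0],[0,0,0,0],[0,0,0,0]]]' -1 15; python3 -m handwheel '[[[0,0,0,0],[0,0,0,0],[0,0,0,0]]]'
```

```text
at [0.5674 0.3195 0.1139] yaw -0.08 tilt 0.36 t 17.43 F [ 0.9 -1.   0.2] w 1.0
[[0.003, -0.009, 0.018, -0.0]]
time: 18.05
position: [0.5672, 0.32, 0.1149]
ee_rot: [-3.137, 0.002, -0.008]
force: [1.1, 0.1, -0.1]
gripper_width: 0.65
time: 18.42
position: [0.5672, 0.32, 0.1149]
ee_rot: [-3.137, 0.002, -0.008]
force: [-1.1, -0.7, -0.3]
gripper_width: 0.653
```

```bash
python3 -m handwheel '[[[0,0,0,0.05],[0,0,0,0.05],[0,0,0,0.05],[0,0,0,0]]]'; python3 -c "
from h import *
plan([(.5672,.32,.1149,None,1)]);print(robot.get_obs()['joints'][6])"
```

```text
time: 18.92
position: [0.5684, 0.3197, 0.1149]
ee_rot: [-3.043, 0.753, -0.009]
force: [-1.1, -0.5, 0.6]
gripper_width: 0.654
at [0.5684 0.3197 0.1149] yaw -27.79 tilt 0.5 t 18.93 F [-1.1 -0.5  0.6] w 0.654
[[-0.025, 0.006, 0.0, -0.0]]
-1.35916611523762
```

```bash
python3 -m handwheel '[[[-0.02,0,0,0.05],[0,0,0,0.05],[0,0,0,0.05],[0,0,0,0.05],[0,0,0,0]]]' >/dev/null; python3 -c "
from h import *
plan([(.5672,.32,.1149,-81,2)])"
```

```text
at [0.5696 0.3185 0.1149] yaw -63.79 tilt 0.6 t 19.55 F [-1.  -0.3 -0.4] w 0.656
[[-0.024, 0.014, 0.0, 0.048], [-0.022, 0.018, 0.0, 0.048]]
```

Now I finish the twist, release and rise, then check.

```bash
python3 -m handwheel '[[[-0.02,0.01,0,0.048],[-0.02,0.02,0,0.045],[0,0,0,0]]]' >/dev/null; python3 -c "
from h import *
plan([])"; python3 -m handwheel '[[[0,0,0,0],[0,0,0,0],[0,0,0,0],[0,0,0,0],[0,0,0,0]]]' 1 ; python3 -m handwheel '[[[0,0,-0.4,0],[0,0,-0.6,0],[0,0,-0.6,0],[0,0,-0.6,0],[0,0,0,0]]]'>/dev/null;  python3 - <<'E'
from h import *
plan([]); c=cam('wrist'); f=c['frame']; cv2.imwrite('pics/w6f.png',f)
w=proj(c,(.5675,.32,.114)); print(w); x,y=map(int,w); x0,y0=max(x-120,0),max(y-100,0); print(x0,y0)
a=cv2.resize(f[y0:y0+200,x0:x0+240],(480,400),interpolation=cv2.INTER_CUBIC)
g=cam('side')['frame'][130:320,210:390]; g=cv2.resize(g,(320,338)); h=np.zeros((400,800,3),np.uint8); h[:,:480]=a; h[:338,480:]=g; cv2.imwrite('pics/w6.png',h)
E
```

```text
at [0.5698 0.3177 0.1149] yaw -80.05 tilt 0.76 t 19.93 F [-1.9  0.1 -0.2] w 0.65
time: 20.55
position: [0.5696, 0.3189, 0.1152]
ee_rot: [-2.409, 2.0, -0.013]
force: [-0.0, 0.5, 0.1]
gripper_width: 0.999
at [0.5689 0.3194 0.2344] yaw -79.34 tilt 1.01 t 21.18 F [ 0.1 -0.4  0.3] w 0.997
[318.85295167 203.25288397]
198 103
```

View pics/w6.png

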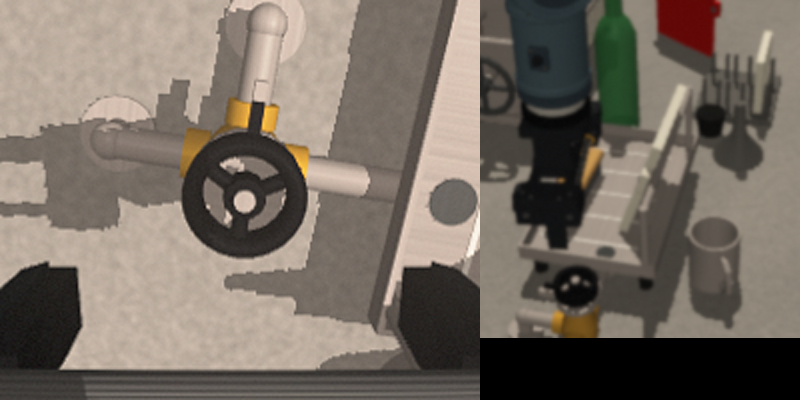

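The pointer nib, at (258,118) in the crop, appears to lie over the pale tooth at (261,88). The side view shows the plate leaning on the rail. I check both numerically.

```bash
python3 - <<'E'
from h import *
c=cam('wrist'); s=.5; f=c['frame']
P=lambda x,y,z: onz(c,(198+x*s,103+y*s),z)[:2]
for ctr in ([.5675,.32],[.5676,.3222]):
    ctr=np.array(ctr)
    for n,q in [('tip',P(259,104,.097)),('nib base',P(257,133,.097)),('tooth',P(261,84,.09)),('hub',P(244,202,.114))]:
        d=q-ctr; print(n,q.round(4),np.degrees(np.arctan2(d[1],d[0])).round(1),np.hypot(*d).round(4))
# nib row-wise centroid and tooth columns
V=f.max(2)
for r in range(140,176,2): print(r,V[r,315:340].tolist())
E
```

```text
tip [0.6078 0.3186] -2.0 0.0404
nib base [0.5947 0.3169] -6.4 0.0273
tooth [0.6163 0.3191] -1.1 0.0488
hub [0.566  0.3177] -123.3 0.0028
tip [0.6078 0.3186] -5.1 0.0404
nib base [0.5947 0.3169] -11.0 0.0276
tooth [0.6163 0.3191] -3.7 0.0488
hub [0.566  0.3177] -109.7 0.0048
140 [122, 115, 105, 117, 143, 159, 172, 186, 198, 178, 158, 187, 188, 217, 220, 205, 208, 207, 197, 194, 193, 186, 182, 190, 195]
142 [122, 113, 106, 125, 148, 161, 177, 191, 200, 150, 220, 221, 222, 220, 222, 219, 210, 203, 188, 168, 186, 182, 180, 190, 188]
144 [121, 101, 110, 132, 152, 167, 181, 192, 195, 183, 221, 220, 220, 220, 220, 219, 208, 201, 177, 173, 182, 182, 183, 186, 187]
146 [115, 102, 117, 142, 153, 175, 183, 195, 170, 219, 219, 219, 219, 219, 220, 212, 209, 196, 167, 180, 182, 182, 184, 186, 191]
148 [108, 105, 124, 148, 159, 179, 188, 202, 151, 221, 220, 219, 220, 218, 219, 209, 204, 191, 160, 179, 181, 184, 186, 186, 190]
150 [111, 109, 129, 150, 167, 181, 196, 193, 165, 208, 216, 214, 224, 224, 220, 206, 200, 174, 159, 187, 188, 193, 191, 190, 192]
152 [184, 195, 190, 183, 177, 185, 201, 142, 
[... 683 characters left out ...]
92, 194, 189]
164 [136, 137, 179, 188, 220, 180, 63, 54, 55, 57, 52, 48, 87, 252, 242, 236, 231, 227, 223, 199, 190, 192, 199, 194, 188]
166 [111, 110, 111, 109, 115, 75, 54, 54, 53, 51, 52, 44, 140, 173, 204, 225, 214, 215, 209, 189, 192, 190, 194, 193, 190]
168 [43, 39, 45, 45, 46, 44, 46, 49, 44, 48, 47, 51, 68, 142, 186, 140, 140, 150, 138, 154, 188, 184, 184, 188, 190]
170 [49, 50, 46, 51, 48, 48, 49, 50, 49, 48, 49, 48, 47, 50, 44, 44, 36, 62, 139, 121, 160, 180, 195, 193, 190]
172 [51, 53, 49, 49, 54, 52, 51, 51, 48, 51, 50, 49, 53, 49, 47, 51, 49, 51, 44, 45, 37, 72, 97, 175, 179]
174 [54, 57, 55, 54, 59, 54, 54, 58, 59, 54, 56, 56, 53, 52, 52, 51, 50, 50, 49, 50, 51, 46, 46, 42, 91]
```

Nib and tooth centre lines agree within about 2°. Last, I move the tool clear and check the plate's pose.

```bash
python3 -m handwheel '[[[0,0,-0.6,0],[0,0,-0.6,0],[0,0,-0.3,0],[0,0,0,0],[0,0,0,0]]]'; python3 - <<'E'
from h import *
t=cam('top'); s=cam('side'); cv2.imwrite('pics/t9.png',t['frame']); cv2.imwrite('pics/s9.png',s['frame'])
h=np.zeros((600,800,3),np.uint8)
h[:300,:]=cv2.resize(t['frame'][140:230,190:430],(800,300),interpolation=cv2.INTER_CUBIC)
h[300:,:450]=cv2.resize(s['frame'][170:290,220:400],(450,300),interpolation=cv2.INTER_CUBIC)
# predicted corners for foot x .56,lean 20
for n,(c,k) in {'top':(t,lambda p:((p[0]-190)*800/240,(p[1]-140)*300/90)),'side':(s,lambda p:((p[0]-220)*2.5,(p[1]-170)*2.5+300))}.items():
  for dy in (-.082,.082):
    for q in [(.560-.153*0+0,.064+dy,.047),(.560-.058,.064+dy,.207)]:
      p=k(proj(c,q)); print(n,q,np.round(p)); cv2.circle(h,tuple(int(v) for v in p),3,(255,0,255),1)
cv2.imwrite('pics/fin.png',h)
E
```

```text
time: 21.95
position: [0.5633, 0.3158, 0.2994]
ee_rot: [2.415, -2.002, 0.005]
force: [0.0, -0.5, -0.1]
gripper_width: 1.003
top (0.56, -0.018000000000000002, 0.047) [327. 175.]
top (0.502, -0.018000000000000002, 0.207) [313. 232.]
top (0.56, 0.14600000000000002, 0.047) [136. 174.]
top (0.502, 0.14600000000000002, 0.207) [ 97. 232.]
side (0.56, -0.018000000000000002, 0.047) [215. 430.]
side (0.502, -0.018000000000000002, 0.207) [263. 320.]
side (0.56, 0.14600000000000002, 0.047) [175. 523.]
side (0.502, 0.14600000000000002, 0.207) [225. 408.]
```

View pics/fin.png

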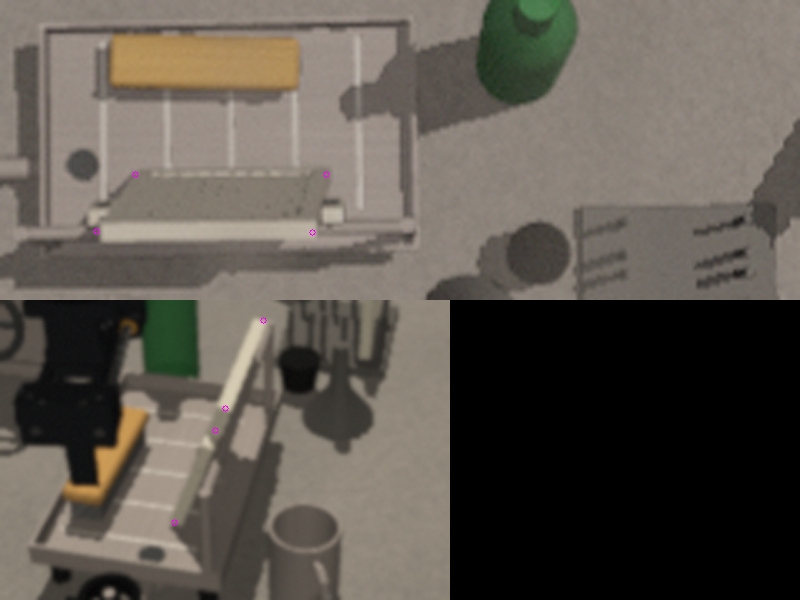

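```bash
python3 -c "
from plant import robot
print(robot.job_done())"
```

```text
the job is handed in; nothing more can be done
None
```

The job is handed in at about 22 s of the 61 s. The plate leans in the drip tray and the drain valve points to waste. No verdict was reported.

**Plate:** I took it from the far slot of the rack and set its foot on the tray floor. I then leaned it back inside the half-open jaws until the rail held it, and lifted the gripper clear. The last top and side views agree with a pose about 20° off upright, square to the rail, centred to within about 5 mm and wholly between the posts. The contact force on the rail was not measured; I inferred it from the pictures.

**Valve:** I gripped the handwheel and turned it about 80° clockwise from above. The last wrist view shows the pointer's centre line within about 2° of the tooth's. An angle worked out from the wheel's fitted centre came out between -2° and -5°, but that centre is only good to a few millimetres, so I relied on the direct comparison with the tooth.

**Disagreements:** the top and wrist cameras differed by about 4 mm on the rail and 6 to 8 mm on the wheel position. For the wheel I used the wrist value, trimmed by about 2 mm, and the grip then showed almost no side force. For the rail I took a value between the two, nearer the wrist's.

**Everything else:** the brush, bottle, bung and jug looked undisturbed in the last pictures. The cover and the funnel were partly out of view there. The last height force was near zero and the tool hung clear of everything.

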